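# Tighten the rack clamp of a blood-bank shaker with its hex key

### The job

Take the hex key out of its stand, feel gently with its tip for the hex socket down in the hole of the shaker's rack clamp, and seat the key fully in it. Then turn the screw clockwise, letting go for a new grip after each quarter turn or so, until it comes to its stop, and leave the key standing in the screw. Leave the racks, the bottle and the cup as they are.

Things in the scene. Friction and masses are not known exactly. Their poses are not given: they have to be found in the camera images.
- key: loose hex key, upright in its stand, about 150 g, 108 mm long: steel hexagonal shank, 14 mm across flats (16.2 mm over corners), under a black square plastic grip 26 x 26 x 46 mm. Origin at the centre of its lower end, z up along it. The grip's four faces look along the key's x and y; one flat of the hexagon looks along the key's +x, others every 60 degrees
- key_tip (a point): centre of the key's lower end face (the key's origin). The last 2 mm above it taper from 14 to 11.4 mm across flats
- key_grip (a point): on the key's axis, 85 mm above the tip, in the middle of the square grip (which spans 62 to 108 mm above the tip): the place to hold it
- stand: fixed grey plastic block, 80 x 80 x 36 mm, origin at the centre of its underside; a 19 x 19 mm hole 26 mm deep in its top holds the key loosely, tip 10 mm above the bench, turned any way. Straight up draws it out
- shaker: fixed low bench shaker, 260 x 300 mm, platform top at 70 mm; origin at the centre of its underside, y along its long side, z up. At its -y end stands the clamp housing, a grey block 84 x 84 mm centred at (0, -105) mm, top at 109 mm, with a round hole of 38 mm diameter. Between it and the rack (tube caps at 153 mm, edge 90 mm from the hole's centre) a jaw (top 102 mm) moves as the screw turns
- well (a point): centre of that hole's mouth, 109 mm above the bench. 21 mm below lies the screw head's flat face, filling the hole; in it a sharp-edged hexagonal socket, 15.2 mm across flats, 14 mm deep, floor 74 mm above the bench. The socket's centre is off the hole's centre by up to 6 mm along the shaker's x and up to 6 mm along its y, not measured. The tip drops in within about 1.8 mm and 10 degrees
- screw (a joint): clamp screw's turn, rad, growing clockwise seen from above: 0 to 0.5 at the start, hard stop (tight) at 5.2. It turns stiffly (0.1 N m) and stays where left; the key has 10 degrees of play in it. At 0 a flat of the socket looks along the shaker's +x; at v it is turned clockwise by v from that. More than 60 N of the key on head or housing before it is in the socket spoils them
- rack: bystander: loose blue tube rack with two rows of capped tubes on the shaker's platform, 180 x 96 x 83 mm, origin at the centre of its underside
- rack_low: bystander: loose black tube rack full of capped tubes on the bench, 132 x 92 x 75 mm, origin at the centre of its underside
- flask: bystander: loose bottle, 66 mm across, 150 mm tall, origin at the centre of its underside
- cup: bystander: loose clear cup, 70 mm across, 70 mm tall, origin at the centre of its underside

How it is judged:
By the outcome, as a careful person would: the job done as asked, in the order asked, and still so for the second after the job is handed in, with the robot touching nothing.
It also fails if it takes over 72 s, if anything falls off the work surface, if the arm or the gripper's body presses on something with over 40 N, if the wrist force passes 120 N, or if a joint passes its speed limit or range.

### The arm

A 7-joint arm with a two-finger parallel gripper is mounted at the origin on the work surface. World frame = base frame: x ahead of the robot, y to its left, z up, the work surface at z = 0. Lengths are in m, angles in rad, forces in N, time in s.
With the tool pointing down it reaches from about 0.4 to 0.875 m from the base axis. Payload 6.5 kg.
Tool frame: the origin (TCP) lies between the finger pads; the fingertips stand ahead of it and the grasp point (between the pads) lies 6 mm ahead of it (bot.tip_reach is the z of the fingertips in the tool frame, in m); z points along the fingers, y is the line along which they close (so a half turn about z gives the same grasp; the last joint's range is limited). The gripper opens to 85 mm and grips with 20 to 120 N. Pads are 22 mm wide; open, the fingers measure 114 mm over their backs; the gripper's body (76 mm by 85 mm) begins 54 mm behind the grasp point. The pads swing forward as they close: fully open they stand 13 mm farther back than shut.
Start: joints at [1.118, 0.536, -0.004, 1.538, 0.003, 1.067, -0.071], TCP at [0.245, -0.602, 0.256] pointing down, gripper open.
Joint ranges: [-2.7, 2.7], [-0.37, 2.16], [-1.27, 1.26], [0.24, 2.4], [-1.31, 4.45], [0.19, 1.91], [-2.76, 2.76]. Speed limits (rad/s): [2.39, 2.39, 3.14, 3.14, 3.14, 3.14, 3.14].

### API

Orientations are given as [roll, pitch, yaw] about the fixed x, y, z axes, in that order (R = Rz(yaw) Ry(pitch) Rx(roll)).
In Python, from workcell import monitor, imaging, sign_off, bot gives the robot as it stands.
- The arm moves only by the tool servo_tool, never from a script. Its argument "moves" is a list of rows, each a list of 4 numbers: the shift along the tool's x, y, z in mm, then the turn about the tool's z in rad. A call has 1 to 5 rows; each row shifts and turns the commanded pose from where the row before left it, along the tool's axes as they then stand; what a row does not reach is not made up. A row lasts 1/8 s, in which the tool goes at most 62.5 mm and 10.7 degrees, less where a joint would pass 70% of its speed; a pose out of reach is approached as far as the arm can. A call is refused whole if a number of a shift passes 62.5 or a number of a turn 0.188, either way. A call with a gripper value outside its range is refused whole. "claw" is the finger opening in mm, from 0 to 85.4, set as the call begins (left out, the last holds). The fingers move at their own pace and stop on an object; "squeeze" is the grip in N (left out, the last holds). Time passes only in rows, so rows that do not move let the fingers close. It gives the time, the measured TCP pose, the force, the opening and the grip force at its end, in the units of the state.
- monitor.sense(): the state, without advancing time (a new reading comes with each control period).
- imaging.capture(name): name is "scene" or "top" or "wrist"; returns the picture (400x640x3 uint8, red, green, blue); there is no depth.
- imaging.camera_info(name): a dict with "intrinsics" (3x3 intrinsics, pixels), "T" (4x4, takes a point from camera to world coordinates); the wrist camera has in their place "mount" (4x4, takes a point from camera to tool coordinates, whose origin is the TCP and whose axes are the flange's). Camera axes: x right, y down, z forward; pixel columns grow to the right and rows downward; lengths in m; the calibration is good to about 2 mm. A picture is of the moment at which its call begins: read the wrist's pose just before it. camera_info takes no time and is no camera call.
- sign_off(): hands the job in; it is judged then, once.
The state is a dict: "t": time; "joint_positions": joint angles; "joint_vel": joint speeds; "joint_efforts": joint torques, N m; "tool_pos": TCP position; "orientation": TCP orientation; "force": force on the tool from outside, world axes, zero at the start; "ft_torque": the same for the moment, N m; "grip_width": finger opening in m; "grip_force": force on a finger pad.
Only numpy, scipy, OpenCV 4.12 (cv2) and the standard library are available. Lean on these libraries where they do the work, as an engineer would, in place of code of your own. Each camera call takes 0.05 s, during which the arm holds its last target. There are 200 camera calls.

## Working session

There is one attempt and no reset: what is moved stays moved. The work goes in short steps, Python scripts to look and compute and a tool call to move; the robot and the scene stay as the last step left them, time stands still between calls to the robot, and variables do not carry over. Pictures are saved under pics/ and viewed, at most 10 in all, crops included, and the job is handed in when it is done.

Besides the shell and the picture viewer there is one more tool, called by a JSON object that holds its "api" and its "payload", one argument or row to a line. servo_tool: Moves the arm, as the interface text tells. Its arguments: {"type":"object","properties":{"moves":{"type":"array","items":{"type":"array","items":{"type":"number"}}},"claw":{"type":"number"},"squeeze":{"type":"number"}},"required":["moves"]}

```bash
mkdir -p pics; ls; python3 - <<'E'
from workcell import monitor, imaging, bot
import cv2,numpy as np
s=monitor.sense();print(s, bot.tip_reach)
for n in("scene","top","wrist"):
    im=imaging.capture(n);cv2.imwrite(f"pics/{n}0.png",im[:,:,::-1]);i=imaging.camera_info(n);print(n,{k:np.round(v,4).tolist() for k,v in i.items() if k in("intrinsics","T","mount")})
a=[cv2.imread(f"pics/{n}0.png") for n in("scene","top")]
E
```

```text
pics
{'t': 0.0, 'joint_positions': array([ 1.11775434,  0.5371804 , -0.00444906,  1.53887878,  0.00260719,
        1.06730201, -0.07119599]), 'joint_vel': array([-0.00074846, -0.00075599, -0.00185826,  0.00049621,  0.00047959,
       -0.00147488, -0.00026195]), 'joint_efforts': array([-8.65666043e-04, -5.83402097e+01,  1.04843348e+00, -2.59103036e+01,
        1.23723596e-02,  9.48456436e-03,  1.58547164e-05]), 'tool_pos': array([ 0.24498767, -0.60142146,  0.25540154]), 'orientation': array([-3.13983472e+00,  1.30153952e-04,  3.86930507e-01]), 'force': array([-0.44142472,  0.2553017 ,  0.25956134]), 'ft_torque': array([-0.04239542, -0.0117361 , -0.01903988]), 'grip_force': 0.0, 'grip_width': 0.0856295054232117} 0.025
scene {'intrinsics': [[430.3035, 0.0, 323.3262], [0.0, 430.3035, 199.0242], [0.0, 0.0, 1.0]], 'T': [[0.8374, 0.2999, -0.457, 1.1016], [0.5465, -0.4488, 0.707, -0.953], [0.0069, -0.8418, -0.5398, 0.8105], [0.0, 0.0, 0.0, 1.0]]}
top {'intrinsics': [[383.0215, 0.0, 318.6303], [0.0, 383.0215, 202.6574], [0.0, 0.0, 1.0]], 'T': [[0.0089, -0.9985, 0.0546, 0.4253], [-0.9999, -0.0094, -0.0084, 0.0062], [0.0089, -0.0545, -0.9985, 1.2624], [0.0, 0.0, 0.0, 1.0]]}
wrist {'intrinsics': [[324.1247, 0.0, 320.7522], [0.0, 324.1247, 200.2319], [0.0, 0.0, 1.0]], 'mount': [[0.0003, -0.963, -0.2694, 0.0679], [1.0, 0.0004, -0.0003, 0.0003], [0.0004, -0.2694, 0.963, -0.116], [0.0, 0.0, 0.0, 1.0]]}
```

View pics/top0.png

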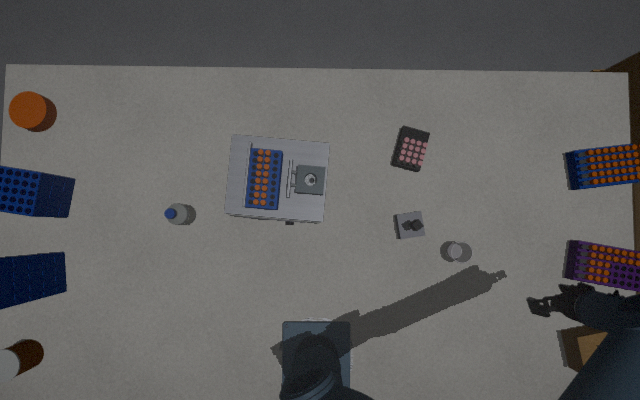

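View pics/scene0.png

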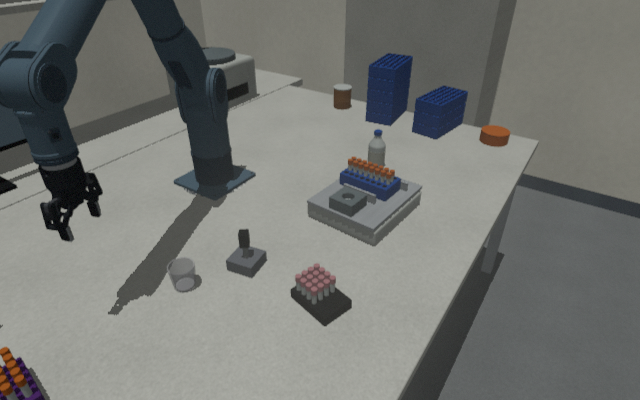

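The top view shows the stand at about (409,225) with the grip at (412,225), and the housing with its hole at about (310,180). The cup is at (455,251). The scene view shows the key upright at (244,240).

```bash
cat > h.py <<'E'
from workcell import monitor, imaging, bot
import cv2,numpy as np
from scipy.spatial.transform import Rotation as Ro
def tcp(s):
    T=np.eye(4);T[:3,:3]=Ro.from_euler('xyz',s['orientation']).as_matrix();T[:3,3]=s['tool_pos'];return T
def cam(n,s=None):
    i=imaging.camera_info(n);return np.array(i['intrinsics']),(np.array(i['T']) if 'T' in i else tcp(s)@np.array(i['mount']))
def ray(K,T,uv,z):
    d=T[:3,:3]@np.linalg.solve(K,[uv[0],uv[1],1]);o=T[:3,3];return o+d*(z-o[2])/d[2]
def proj(K,T,p):
    q=K@(T[:3,:3].T@(np.array(p)-T[:3,3]));return q[:2]/q[2]
def shot(name,n='wrist',crop=None,f=1):
    s=monitor.sense();im=imaging.capture(n);b=im[:,:,::-1].copy();cv2.imwrite(f'pics/{name}.png',b);K,T=cam(n,s);return s,b,K,T
E
python3 - <<'E'
from h import *
K,T=cam('top');b=cv2.imread('pics/top0.png')
for n,uv,z in(("grip",(412,225),.118),("stand",(409,225),.036),("well",(310,180),.109),("rackend",(264,180),.153),("cup",(455,251),.07),("rl",(410,148),.075)):print(n,ray(K,T,uv,z).round(3))
# housing angle: shaker body corners
for uv in((232,135),(330,142),(324,223),(225,216)):print(ray(K,T,uv,.07).round(3))
c=np.hstack([cv2.resize(b[195:255,380:440],(400,400),interpolation=3),cv2.resize(b[150:210,280:340],(400,400),interpolation=3)])
cv2.imwrite('pics/c1.png',c)
E
```

```text
grip [ 0.424 -0.283  0.118]
stand [ 0.423 -0.294  0.036]
well [0.557 0.023 0.109]
rackend [0.55  0.156 0.153]
cup [ 0.344 -0.429  0.07 ]
rl [ 0.665 -0.289  0.075]
[0.701 0.27  0.07 ]
[ 0.682 -0.038  0.07 ]
[ 0.427 -0.021  0.07 ]
[0.446 0.287 0.07 ]
```

View pics/c1.png

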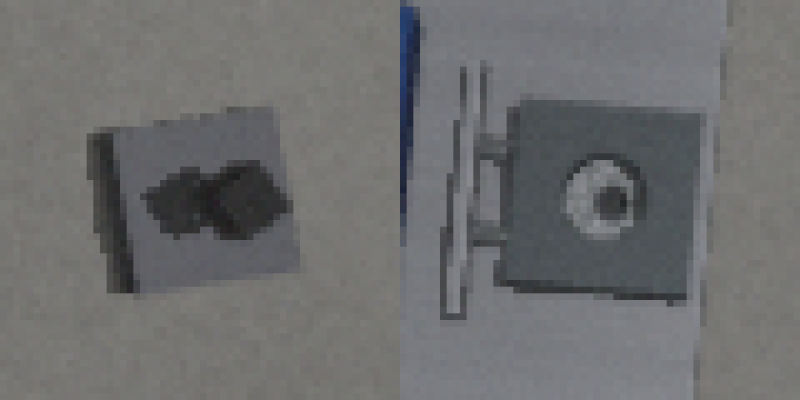

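{"api": "servo_tool", "payload": {
  "moves": [
    [40, -32, 0, 0],
    [40, -32, 0, 0],
    [40, -32, 0, 0],
    [40, -32, 0, 0],
    [40, -32, 0, 0]
  ],
  "claw": 85
}}

```text
t: 0.78
tool_pos: [0.3706, -0.3767, 0.2562]
orientation: [-3.142, 0.0, 0.387]
force: [0.6, -0.2, 1.0]
grip_width: 0.0852
grip_force: 0.0
```

{"api": "servo_tool", "payload": {
  "moves": [
    [40, -32, 0, 0],
    [35, -28, 0, 0],
    [0, 0, 0, 0]
  ]
}}

```text
t: 1.15
tool_pos: [0.4189, -0.2907, 0.2563]
orientation: [-3.14, -0.001, 0.394]
force: [0.1, -0.3, 0.2]
grip_width: 0.0848
grip_force: 0.0
```

```bash
python3 - <<'E'
from h import *
s,b,K,T=shot('w1');print(s['t'],s['tool_pos'],s['orientation'])
Kt,Tt=cam('top');print('top est',ray(Kt,Tt,(416.9,225),.118))
g=cv2.cvtColor(b,6);
E
```

```text
1.15 [ 0.41888746 -0.29068903  0.25625166] [-3.14040082e+00 -1.20316306e-03  3.93707079e-01]
top est [ 0.42371017 -0.29781843  0.118     ]
```

View pics/w1.png

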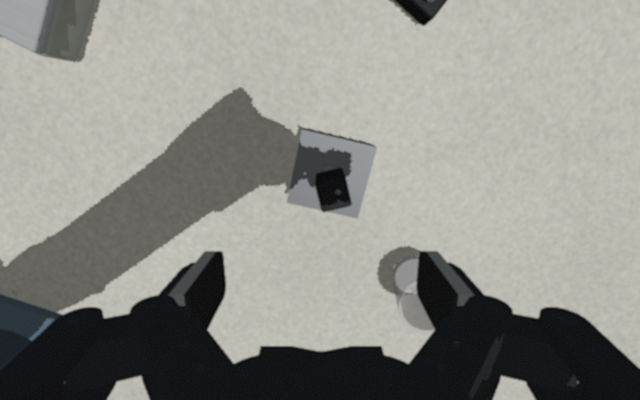

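The wrist view shows the black grip at about (334,189), rotated slightly in the image, inside the stand whose corners span (288–376, 127–217). I'll measure the grip with a mask.

```bash
cat >> h.py <<'E'
def grip(b,K,T,box,thr,z=.118):
    x0,y0,x1,y1=box;m=(b[y0:y1,x0:x1].max(2)<thr).astype(np.uint8)
    n,l,st,c=cv2.connectedComponentsWithStats(m);k=1+st[1:,4].argmax()
    cn=max(cv2.findContours((l==k).astype(np.uint8),0,1)[0],key=cv2.contourArea)
    return st[k],cn.reshape(-1,2)+[x0,y0]
E
python3 - <<'E'
from h import *
from workcell import monitor
s=monitor.sense();b=cv2.imread('pics/w1.png');K,T=cam('wrist',s)
for thr in(30,40,50):
    st,cn=grip(b,K,T,(290,130,375,215),thr)
    r=cv2.minAreaRect(cn.astype(np.float32));P=cv2.boxPoints(r)
    W=np.array([ray(K,T,p,.118)[:2] for p in P]);print(thr,st,P.round(1).tolist(),W.round(4).tolist(),W.mean(0),np.linalg.norm(np.diff(W,axis=0),axis=1).round(4),[np.degrees(np.arctan2(*(W[i+1]-W[i])[::-1])).round(1) for i in range(3)])
print(b[185:190,325:345].max(2))
S=[ray(K,T,p,.036)[:2].round(4) for p in((302,127),(376,146),(359,217),(288,201))];print(S,np.mean(S,0))
Kt,Tt=cam('top');
E
```

```text
30 [ 26  38  33  38 870] [[313.5, 173.6999969482422], [341.5, 167.39999389648438], [348.79998779296875, 200.1999969482422], [320.79998779296875, 206.39999389648438]] [[0.4328, -0.2808], [0.4459, -0.2994], [0.4234, -0.3156], [0.4098, -0.2965]] [ 0.42797204 -0.29805617] [0.0228 0.0276 0.0235] [np.float64(-54.9), np.float64(-144.3), np.float64(125.5)]
40 [ 25  38  35  39 939] [[312.8999938964844, 173.0], [342.29998779296875, 166.89999389648438], [349.3999938964844, 201.10000610351562], [320.0, 207.1999969482422]] [[0.4331, -0.2802], [0.4465, -0.2998], [0.4229, -0.3164], [0.409, -0.2962]] [ 0.42786261 -0.29812802] [0.0238 0.0288 0.0245] [np.float64(-55.7), np.float64(-145.0), np.float64(124.7)]
50 [  25   37   35   43 1058] [[312.3999938964844, 173.60000610351562], [342.29998779296875, 166.1999969482422], [351.6000061035156, 203.39999389648438], [321.70001220703125, 210.8000030517578]] [[0.4325, -0.28], [0.447, -0.2996], [0.4218, -0.3188], [0.4066, -0.2986]] [ 0.42697259 -0.29923528] [0.0244 0.0317 0.0252] [np.float64(-53.4), np.float64(-142.7), np.float64(127.1)]
[[19 21 19 20 18 19 18 16 18 18 18 16 15 15 16 16 18 20 15 17]
 [17 19 20 15 15 21 17 20 16 18 18 18 16 18 17 18 15 19 18 14]
 [21 15 18 17 16 22 17 19 17 17 15 14 19 13 17 13 19 16 19 17]
 [20 22 18 16 17 19 19 17 16 18 20 24 19 23 15 18 19 17 17 16]
 [20 16 19 18 21 21 16 21 15 18 24 32 37 38 29 27 19 18 18 17]]
[array([ 0.4574, -0.2563]), array([ 0.4686, -0.3336]), array([ 0.3918, -0.349 ]), array([ 0.3792, -0.2708])] [ 0.42425  -0.302425]
```

{"api": "servo_tool", "payload": {
  "moves": [
    [4, 10.5, 0, -0.11],
    [0, 0, 20, -0.11],
    [0, 0, 40, 0],
    [0, 0, 20, 0],
    [0, 0, 0, 0]
  ]
}}

```text
t: 1.82
tool_pos: [0.4227, -0.3034, 0.1748]
orientation: [-3.139, 0.002, 0.605]
force: [0.5, -0.6, -0.4]
grip_width: 0.0848
grip_force: 0.0
```

```bash
python3 - <<'E'
from h import *
s,b,K,T=shot('w2');print(s['t'],s['tool_pos'],s['orientation'])
st,cn=grip(b,K,T,(270,120,400,290),35)
r=cv2.minAreaRect(cn.astype(np.float32));P=cv2.boxPoints(r);print(st,P)
W=np.array([ray(K,T,p,.118)[:2] for p in P]);print(W.round(4).tolist(),np.linalg.norm(np.diff(W,axis=0),axis=1).round(4))
print([ (np.linalg.inv(tcp(s))@[*w,.118,1])[:2].round(4).tolist() for w in W])
E
```

```text
1.825 [ 0.42269017 -0.30338189  0.17484059] [-3.13850445e+00  2.01994751e-03  6.04824512e-01]
[  24   67   44   58 2318] [[294. 244.]
 [294. 187.]
 [337. 187.]
 [337. 244.]]
[[0.4084, -0.2946], [0.4365, -0.2761], [0.4499, -0.2954], [0.4225, -0.315]] [0.0337 0.0235 0.0337]
[[-0.0067, -0.0152], [0.027, -0.0144], [0.027, 0.0091], [-0.0066, 0.0096]]
```

{"api": "servo_tool", "payload": {
  "moves": [
    [6, -3, 15, 0],
    [0, 0, 30, 0],
    [0, 0, 29, 0],
    [0, 0, 0, 0]
  ]
}}

```text
t: 2.38
tool_pos: [0.4268, -0.2958, 0.1008]
orientation: [-3.138, 0.001, 0.607]
force: [-0.1, -0.3, -0.5]
grip_width: 0.0849
grip_force: 0.0
```

{"api": "servo_tool", "payload": {
  "moves": [
    [0, 0, 0, 0],
    [0, 0, 0, 0],
    [0, 0, 0, 0],
    [0, 0, 0, 0],
    [0, 0, 0, 0]
  ],
  "claw": 10,
  "squeeze": 80
}}

```text
t: 3.0
tool_pos: [0.4282, -0.297, 0.1032]
orientation: [3.141, -0.0, 0.607]
force: [-0.5, 1.0, 5.5]
grip_width: 0.0252
grip_force: 78.1
```

{"api": "servo_tool", "payload": {
  "moves": [
    [0, 0, -10, 0],
    [0, 0, -30, 0],
    [0, 0, -50, 0],
    [0, 0, -50, 0],
    [0, 0, 0, 0]
  ]
}}

```text
t: 3.62
tool_pos: [0.4299, -0.2981, 0.2467]
orientation: [3.134, -0.003, 0.607]
force: [-0.7, 0.4, -1.1]
grip_width: 0.0253
grip_force: 79.0
```

{"api": "servo_tool", "payload": {
  "moves": [
    [35, -30, 0, 0],
    [37, -32, 0, 0],
    [37, -32, 0, 0],
    [37, -32, 0, 0],
    [37, -32, 0, 0]
  ]
}}

```text
t: 4.25
tool_pos: [0.4874, -0.0611, 0.2415]
orientation: [-3.141, 0.001, 0.607]
force: [0.3, -0.0, -1.6]
grip_width: 0.0255
grip_force: 78.9
```

{"api": "servo_tool", "payload": {
  "moves": [
    [37, -31, 0, 0],
    [0, 0, 0, 0],
    [0, 0, 0, 0]
  ]
}}

```text
t: 4.62
tool_pos: [0.4999, -0.0166, 0.2415]
orientation: [-3.141, 0.002, 0.607]
force: [-0.2, -0.8, -2.2]
grip_width: 0.0251
grip_force: 78.8
```

```bash
python3 - <<'E'
from h import *
s,b,K,T=shot('w3');print(s['t'],s['tool_pos'],s['orientation'],s['force'],s['grip_width'])
s2,b2,_,_=shot('s3','scene')
K2,T2=cam('scene');u=proj(K2,T2,s['tool_pos']-[0,0,.05]).astype(int);print(u)
u=np.clip(u,[60,50],[580,350])
b2=cv2.resize(b2[u[1]-35:u[1]+35,u[0]-40:u[0]+40],(320,280),interpolation=2)
c=np.zeros((400,800,3),np.uint8);c[:,:480]=b[:,80:560];c[:280,480:]=b2;cv2.imwrite('pics/c3.png',c)
E
```

```text
4.625 [ 0.49992339 -0.01661897  0.24153406] [-3.14101579e+00  1.80619204e-03  6.06942012e-01] [-0.17802588 -0.8193195  -2.2016571 ] 0.025092166158172013
[324 172]
```

View pics/c3.png

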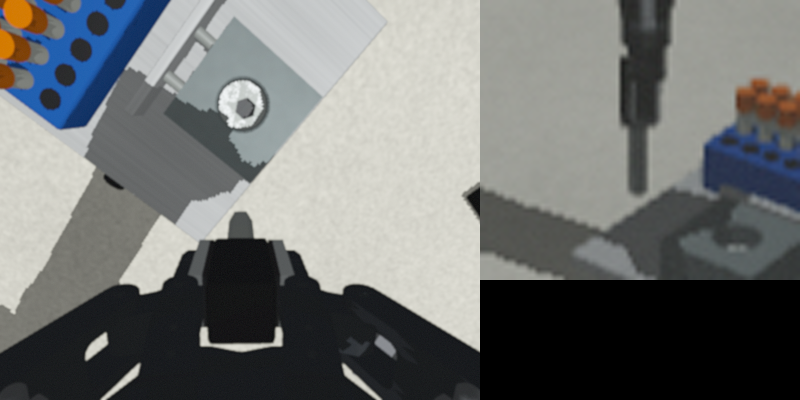

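The wrist view shows the hole at about (321,103) in full-image pixels, with the dark hex socket at about (325,106). The shank tip is at about (320,213), and the scene crop shows the key hanging upright. I'll measure the socket and enlarge both.

```bash
python3 - <<'E'
from h import *
b=cv2.imread('pics/w3.png')
c=np.hstack([cv2.resize(b[75:135,290:350],(400,400),interpolation=2),cv2.resize(b[195:245,295:345],(400,400),interpolation=2)])
cv2.imwrite('pics/c4.png',c)
g=b.max(2);print(g[92:120,312:340])
E
```

```text
[[214 222 221 217 222 233 233 220 208 205 206 208 207 207 209 209 206 206
  206 211 217 225 229 227 224 226 221 199]
 [213 219 220 220 227 234 230 216 207 204 206 207 208 212 215 213 209 208
  208 208 211 217 220 219 216 218 222 216]
 [219 223 225 229 235 237 229 214 205 205 204 206 208 215 218 216 212 211
  211 212 210 210 211 210 210 214 225 225]
 [230 232 231 235 240 239 228 211 205 204 205 206 207 213 216 213 211 214
  215 214 211 208 208 208 209 216 226 225]
 [234 235 233 235 240 237 225 211 205 206 206 206 206 208 208 205 207 212
  215 213 209 206 207 208 211 220 231 230]
 [231 233 232 232 233 228 218 208 206 206 205 203 198 193 188 185 194 205
  210 209 208 208 208 208 212 224 236 240]
 [231 235 234 230 225 217 208 205 203 199 194 185 171 159 147 139 158 185
  202 208 209 208 207 207 211 224 239 242]
 [237 238 237 232 223 211 199 193 186 176 164 148 133 122 111  95 107 149
  184 202 208 209 208 208 211 224 239 241]
 [237 237 235 230 218 199 179 162 149 136 127 119 114 111 106  90  79 105
  148 182 201 208 209 209 214 228 240 244]
 [230 231 228 222 208 178 146 126 119 112 113 1
[... 1476 characters left out ...]
228 226 221 212 200 183 157 131 117 114 114 114 114 115 118 113 100  76
   55  54  86 146 193 210 212 207 190 153]
 [233 231 222 212 206 200 185 159 131 115 113 111 108 110 111 101  84  71
   76  98 129 169 198 212 210 194 164 125]
 [235 233 222 210 206 207 201 186 160 129 110 101  91  96 104 100 101 116
  135 157 180 200 211 214 204 174 130 101]
 [238 233 219 208 205 208 207 202 185 156 126 103  91 105 125 139 156 172
  184 196 207 217 222 217 196 155 109  94]
 [239 231 217 207 205 206 208 207 202 188 167 146 140 155 171 183 195 202
  206 209 214 221 224 210 175 128  99  95]
 [239 230 216 206 204 206 207 211 214 215 210 200 193 196 201 205 209 211
  211 211 214 220 218 191 143 103  92  95]]
```

View pics/c4.png

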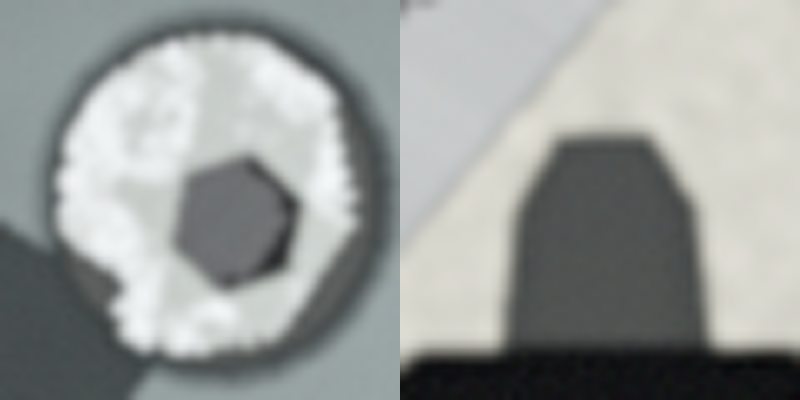

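The socket hexagon has crop corners (188,181), (248,156), (298,207), (288,267), (232,287), (177,241). The shank's outline ends in a straight edge about 10 px wide and widens to about 24 px, so a flat of the key faces tool +x.

```bash
python3 - <<'E'
from h import *
s=monitor.sense();b=cv2.imread('pics/w3.png');K,T=cam('wrist',s)
C=np.array([(188,181),(248,156),(298,207),(288,267),(232,287),(177,241)])*.15+[289.6,74.6]
def ana(pts,z,lab):
    W=np.array([ray(K,T,p,z)[:2] for p in pts]);
    c=cv2.minEnclosingCircle((W*1e4).astype(np.float32));m=W.mean(0);a=np.arctan2(*(W-m).T[::-1]);r=np.linalg.norm(W-m,axis=1);return W,m,a,r,np.array(c[0])/1e4,c[1]/1e4
W,m,a,r,cc,cr=ana(C,.088,'')
ph=np.degrees(np.angle(np.exp(6j*a).mean()))/6
print('socket',m,cc,'radius',r.round(4),'corner phase',ph,'flat phase mod60',(ph+30)%60)
g=b.max(2)[85:125,305:345];mk=(g<160).astype(np.uint8);n,l,st,ct=cv2.connectedComponentsWithStats(mk);k=l[21,20];print(st[k],ct[k]+[305,85])
print('socket centroid',ray(K,T,ct[k]+[305,85],.088))
# hole: circle of head disc, bright
hm=np.array([(50,200),(222,20),(388,200),(222,372)])*.15+[289.6,74.6]
print('hole approx',np.mean([ray(K,T,p,.109)[:2] for p in hm],0))
Ti=np.linalg.inv(tcp(s))
for z in(.145,.149,.153):print('tip edge in tool',(Ti@[*ray(K,T,(320.2,211.4),z),1])[:3])
E=[(217+80,17.),(320+80,98)];E=[ray(K,T,p,.109)[:2] for p in((235+80,17),(322+80,98))];d=E[1]-E[0];print('housing edge',np.linalg.norm(d),np.degrees(np.arctan2(d[1],d[0])))
E
```

```text
socket [0.55880538 0.01832783] [0.55881719 0.01829237] radius [0.0078 0.0078 0.0074 0.0078 0.0074 0.0077] corner phase 24.23398313873811 flat phase mod60 54.23398313873811
[ 11  13  19  21 302] [325.14238411 108.02649007]
socket centroid [0.558753   0.01852164 0.088     ]
hole approx [0.55952218 0.02158869]
tip edge in tool [ 0.00034781 -0.00016556  0.0967929 ]
tip edge in tool [ 0.00161718 -0.00015676  0.09279106]
tip edge in tool [ 0.00288654 -0.00014796  0.08878922]
housing edge 0.08274663636376264 -95.29548896636265
```

```bash
python3 - <<'E'
from h import *
b=cv2.imread('pics/w3.png').max(2)
print(monitor.sense()['joint_positions'].round(3))
p=b[205:400,312:328].mean(1).round();print([(205+i,int(v)) for i,v in enumerate(p) if abs(v-p[max(i-1,0)])>4 or i+205 in(225,260,300,340)])
for r in (245,255,300,335):print(r,[(260+i) for i in range(1,120) if abs(int(b[r,260+i])-int(b[r,259+i]))>12])
E
```

```text
[ 0.202  0.32  -0.309  1.927  0.122  0.913 -1.134]
[(210, 206), (211, 178), (212, 134), (213, 105), (214, 96), (215, 90), (225, 82), (237, 71), (238, 47), (239, 25), (240, 19), (260, 20), (300, 22), (340, 21), (342, 54), (343, 120), (344, 180), (345, 211), (346, 217), (349, 209), (350, 180), (351, 119), (352, 52), (353, 27)]
245 [277, 278, 279, 288, 289, 290, 352, 353, 354, 363, 364, 365, 366]
255 [261, 262, 263, 264, 273, 274, 275, 286, 287, 288, 354, 355, 356, 368, 369, 370, 379]
300 []
335 [278, 279, 280, 281, 287, 288, 289, 354, 355, 356, 357, 361, 362, 363, 364]
```

```bash
python3 - <<'E'
from h import *
from scipy.optimize import least_squares as L
i=imaging.camera_info('wrist');K=np.array(i['intrinsics']);M=np.array(i['mount'])
def f(q,tilt=True):
    x0,zt=q[:2];t=q[2] if len(q)>2 else 0
    o=[]
    for dx,h,r in((.0057,0,211.9),(.013,.062,238.2),(-.013,.108,342.5)):o.append(proj(K,M,[x0+dx+t*(h),0,zt-h])[1]-r)
    return o
for q in([0,.09],[0,.09,0]):
    r=L(f,q);print(r.x,r.fun)
E
```

```text
[-0.0076992   0.10001001] [ 1.30818824 -1.16728309  0.16630053]
[-0.00851723  0.1055864  -0.03400331] [-8.52651283e-14 -2.84217094e-13 -7.95807864e-13]
```

{"api": "servo_tool", "payload": {
  "moves": [
    [35, 0.5, 0, 0],
    [34, 0.5, 0, 0],
    [0, 0, 0, -0.173],
    [0, 0, 0, -0.173],
    [0, 0, 0, -0.173]
  ]
}}

```text
t: 5.35
tool_pos: [0.5577, 0.0208, 0.2419]
orientation: [-3.141, 0.001, 1.129]
force: [0.5, -0.1, -2.7]
grip_width: 0.0248
grip_force: 78.9
```

{"api": "servo_tool", "payload": {
  "moves": [
    [0, 0, 0, -0.173],
    [0, 0, 0, -0.173],
    [0, 0, 0, -0.173],
    [0, 0, 0, -0.173],
    [0, 0, 0, -0.175]
  ]
}}

```text
t: 5.98
tool_pos: [0.5576, 0.0206, 0.2419]
orientation: [-3.141, 0.0, 1.996]
force: [0.2, -0.6, -1.2]
grip_width: 0.025
grip_force: 78.9
```

{"api": "servo_tool", "payload": {
  "moves": [
    [0, 0, 20, 0],
    [0, 0, 0, 0],
    [0, 0, 0, 0]
  ]
}}

```text
t: 6.35
tool_pos: [0.5581, 0.0217, 0.2226]
orientation: [-3.142, 0.0, 1.992]
force: [-0.1, -0.0, -1.0]
grip_width: 0.0252
grip_force: 79.0
```

```bash
python3 - <<'E'
from h import *
s,b,K,T=shot('w5');print(s['t'],s['tool_pos'],s['orientation'],s['force'],s['ft_torque'],s['joint_positions'].round(2))
print(proj(K,T,[.55875,.0185,.088]))
c=np.hstack([cv2.resize(b[180:280,270:370],(400,400),interpolation=2),b[:,120:520]]);cv2.imwrite('pics/c5.png',c)
E
```

```text
6.35 [0.55806696 0.02172437 0.22262046] [-3.14157084e+00  2.73301529e-04  1.99154139e+00] [-0.08426446 -0.00485127 -1.02581215] [ 0.0690782  -0.00549468  0.02258418] [ 0.33  0.49 -0.6   1.79  0.33  0.96  0.02]
[320.28302194 201.53499736]
```

View pics/c5.png

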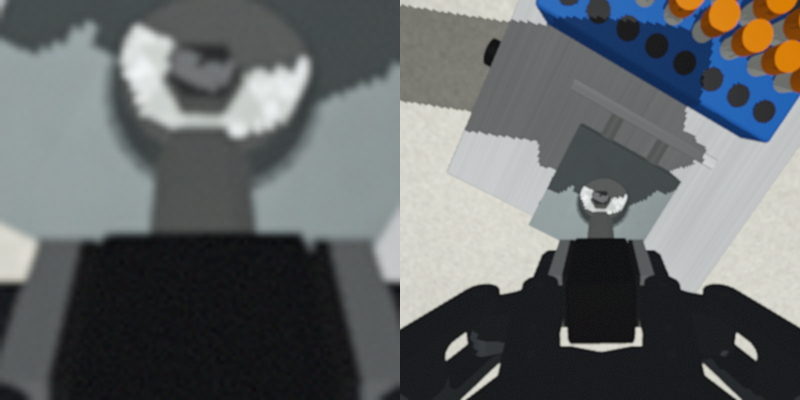

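The socket's near flat is at about crop row 113 (full row 208.3), parallel to the tip's end edge at row 211.8. So the yaw is aligned, and I'll compare the two in tool axes.

```bash
python3 - <<'E'
from h import *
s=monitor.sense();K,T=cam('wrist',s);Ti=np.linalg.inv(tcp(s));b=cv2.imread('pics/w5.png').max(2)
print(b[196:220,316:328].mean(1).round().astype(int).tolist())
for r in(207.5,208.3,209):print((Ti@[*ray(K,T,(321,r),.088),1])[:2]+[.0076,0])
print('pred',Ti@[.55875,.0185,.088,1])
for zt in(.091,.0925,.094):print(zt,(Ti@[*ray(K,T,(320.3,211.8),s['tool_pos'][2]-zt),1])[:2]-[.0057,0])
E
```

```text
[106, 114, 115, 112, 103, 86, 68, 62, 72, 83, 90, 108, 150, 185, 192, 165, 118, 91, 84, 82, 82, 82, 83, 82]
[-0.00066901 -0.00011178]
[-0.00134521 -0.00011142]
[-0.00193765 -0.00011111]
pred [-0.00329823 -0.00107511  0.13487336  1.        ]
0.091 [-0.00368375 -0.00058994]
0.0925 [-0.00416005 -0.00059295]
0.094 [-0.00463635 -0.00059596]
```

{"api": "servo_tool", "payload": {
  "moves": [
    [2.5, 0.3, 15, 0],
    [0, 0, 17, 0],
    [0, 0, 0, 0],
    [0, 0, 0, 0]
  ]
}}

```text
t: 6.9
tool_pos: [0.5572, 0.025, 0.1901]
orientation: [-3.141, -0.0, 1.993]
force: [0.2, 1.2, -0.8]
grip_width: 0.0252
grip_force: 79.0
```

{"api": "servo_tool", "payload": {
  "moves": [
    [0, 0, 3, 0],
    [0, 0, 3, 0],
    [0, 0, 3, 0],
    [0, 0, 0, 0]
  ]
}}

```text
t: 7.4
tool_pos: [0.557, 0.0248, 0.181]
orientation: [-3.141, -0.0, 1.993]
force: [-0.1, 0.5, -0.8]
grip_width: 0.0251
grip_force: 79.0
```

{"api": "servo_tool", "payload": {
  "moves": [
    [0, 0, 2, 0],
    [0, 0, 2, 0],
    [0, 0, 0, 0]
  ]
}}

```text
t: 7.78
tool_pos: [0.5571, 0.0248, 0.1771]
orientation: [-3.141, -0.0, 1.993]
force: [0.9, -0.2, -1.3]
grip_width: 0.0252
grip_force: 79.0
```

{"api": "servo_tool", "payload": {
  "moves": [
    [0, 0, 2, 0],
    [0, 0, 2, 0],
    [0, 0, 0, 0]
  ]
}}

```text
t: 8.15
tool_pos: [0.5571, 0.0248, 0.1731]
orientation: [-3.141, -0.0, 1.993]
force: [0.4, 1.2, -2.0]
grip_width: 0.0252
grip_force: 79.0
```

{"api": "servo_tool", "payload": {
  "moves": [
    [0, 0, 2, 0],
    [0, 0, 2, 0],
    [0, 0, 0, 0]
  ]
}}

```text
t: 8.52
tool_pos: [0.5571, 0.0248, 0.169]
orientation: [-3.141, -0.0, 1.993]
force: [0.4, 0.2, -1.6]
grip_width: 0.0252
grip_force: 79.0
```

{"api": "servo_tool", "payload": {
  "moves": [
    [0, 0, 2, 0],
    [0, 0, 2, 0],
    [0, 0, 0, 0]
  ]
}}

```text
t: 8.9
tool_pos: [0.5575, 0.025, 0.1671]
orientation: [3.142, 0.001, 1.993]
force: [-6.1, -1.1, 15.5]
grip_width: 0.0252
grip_force: 81.2
```

{"api": "servo_tool", "payload": {
  "moves": [
    [0, 0, 0, 0],
    [0, 0, 0, 0],
    [-4, 0, -1, 0],
    [0, 0, 0, 0]
  ],
  "claw": 60
}}

```text
t: 9.4
tool_pos: [0.5591, 0.0206, 0.1662]
orientation: [3.142, 0.0, 1.992]
force: [0.3, 0.1, -0.6]
grip_width: 0.0598
grip_force: 0.0
```

```bash
python3 - <<'E'
from h import *
s,b,K,T=shot('w6');print(s['t'],s['tool_pos'],s['orientation'],s['force'],s['grip_width'])
for h in((.062),):
  for x in(-.003,0,.003):
    Tt=tcp(s);print(x,proj(K,T,(Tt@[x+.013,0,0,1])[:2].tolist()+[.074+h]),proj(K,T,(Tt@[x-.013,0,0,1])[:2].tolist()+[.182]),proj(K,T,(Tt@[x+.013,0,0,1])[:2].tolist()+[.182]))
p=b.max(2)[180:400,312:328].mean(1).round();print([(180+i,int(v)) for i,v in enumerate(p) if abs(v-p[max(i-1,0)])>4])
cv2.imwrite('pics/c6.png',b[:,100:540])
E
```

```text
9.4 [0.55908176 0.02062135 0.16620739] [3.14159255e+00 1.90469774e-04 1.99202371e+00] [ 0.29784594  0.12218444 -0.57965417] 0.05976821168640404
-0.003 [321.26995271 234.16980781] [321.32904167 346.69901701] [321.3891227 283.3532541]
0 [321.27463952 228.32237947] [321.3356117  339.77197951] [321.39654076 275.53210573]
0.003 [321.27937516 222.41403418] [321.34227194 332.74982867] [321.40406712 267.59677329]
[(196, 80), (197, 86), (198, 91), (229, 71), (230, 44), (231, 23), (333, 33), (334, 98), (335, 170), (336, 208), (337, 216), (349, 209), (350, 182), (351, 122), (352, 55), (353, 28)]
```

View pics/c6.png

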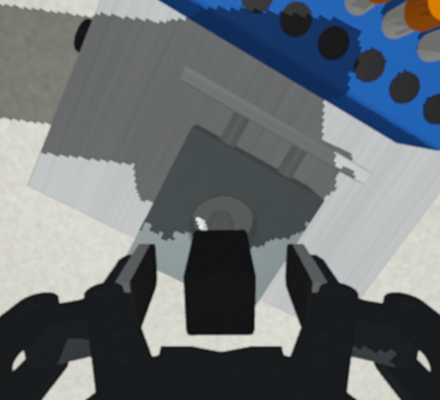

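The key stands upright in the hole: grip bottom edge at row 230, top back edge at row 334. That fits a fully seated key centred about 1 mm from the TCP, so I'll regrip and turn.

{"api": "servo_tool", "payload": {
  "moves": [
    [1, 0, 0, 0],
    [0, 0, 0, 0],
    [0, 0, 0, 0],
    [0, 0, 0, 0]
  ],
  "claw": 10,
  "squeeze": 80
}}

```text
t: 9.95
tool_pos: [0.5583, 0.0223, 0.1664]
orientation: [-3.141, -0.0, 1.993]
force: [-0.8, 1.0, 2.7]
grip_width: 0.025
grip_force: 78.4
```

{"api": "servo_tool", "payload": {
  "moves": [
    [0, 0, 0.5, 0.17],
    [0, 0, 0.5, 0.17],
    [0, 0, 0, 0.17],
    [0, 0, 0, 0.17],
    [0, 0, 0, 0]
  ]
}}

```text
t: 10.58
tool_pos: [0.5592, 0.022, 0.1663]
orientation: [3.14, 0.0, 1.311]
force: [-1.2, -1.2, 8.1]
grip_width: 0.0253
grip_force: 79.2
```

```bash
python3 - <<'E'
from h import *
s=monitor.sense();print(s['force'],s['ft_torque'],s['orientation'],s['tool_pos'])
E
```

```text
[-1.2257515  -1.17456713  8.12673282] [-0.24723919  0.33637192  0.00467874] [3.13958066e+00 2.39104356e-04 1.31113254e+00] [0.55922564 0.02203346 0.1663138 ]
```

{"api": "servo_tool", "payload": {
  "moves": [
    [0, 0, 0, 0.17],
    [0, 0, 0, 0.17],
    [0, 0, 0, 0.17],
    [0, 0, 0, 0.17],
    [0, 0, 0, 0.17]
  ]
}}

```text
t: 11.2
tool_pos: [0.5602, 0.021, 0.1663]
orientation: [3.139, -0.003, 0.457]
force: [1.7, -3.5, 4.3]
grip_width: 0.0255
grip_force: 78.8
```

```bash
python3 - <<'E'
from h import *
s=monitor.sense();print(s['force'],s['ft_torque'],s['orientation'],s['tool_pos'],s['joint_efforts'][6])
E
```

```text
[ 1.65049501 -3.53947976  4.25914829] [-0.91083604 -0.36851156  0.13044702] [ 3.13870182e+00 -2.83038244e-03  4.57083626e-01] [0.56016648 0.02100834 0.16634404] 1.418875828385353
```

{"api": "servo_tool", "payload": {
  "moves": [
    [0, 0, 0, 0],
    [0, 0, 0, 0],
    [-1.5, -0.5, 0, 0],
    [0, 0, 0, -0.18],
    [0, 0, 0, -0.18]
  ],
  "claw": 65
}}

```text
t: 11.82
tool_pos: [0.5566, 0.0219, 0.1651]
orientation: [-3.141, 0.0, 0.83]
force: [-0.5, -0.4, -0.3]
grip_width: 0.065
grip_force: 0.0
```

{"api": "servo_tool", "payload": {
  "moves": [
    [0, 0, 0, -0.18],
    [0, 0, 0, -0.18],
    [0, 0, 0, -0.18],
    [0, 0, 0, -0.18],
    [0, 0, 0, -0.18]
  ]
}}

```text
t: 12.45
tool_pos: [0.5566, 0.0218, 0.1651]
orientation: [-3.141, -0.0, 1.73]
force: [-0.6, -0.3, -0.5]
grip_width: 0.0644
grip_force: 0.0
```

{"api": "servo_tool", "payload": {
  "moves": [
    [0, 0, 0, -0.18],
    [0, 0, 0, -0.13],
    [0, 0, 0, 0]
  ]
}}

```text
t: 12.82
tool_pos: [0.5566, 0.0217, 0.1651]
orientation: [-3.141, -0.001, 2.032]
force: [0.6, 0.6, 0.4]
grip_width: 0.065
grip_force: 0.0
```

{"api": "servo_tool", "payload": {
  "moves": [
    [-1.5, 1.5, 0, 0],
    [0, 0, 0, 0],
    [0, 0, 0, 0],
    [0, 0, 0, 0],
    [0, 0, 0, 0]
  ],
  "claw": 10
}}

```text
t: 13.45
tool_pos: [0.5588, 0.021, 0.1654]
orientation: [-3.141, 0.0, 2.033]
force: [-2.0, -0.8, 5.0]
grip_width: 0.0256
grip_force: 78.5
```

{"api": "servo_tool", "payload": {
  "moves": [
    [0, 0, 0, 0.17],
    [0, 0, 0, 0.17],
    [0, 0, 0, 0.17],
    [0, 0, 0, 0.17],
    [0, 0, 0, 0.17]
  ]
}}

```text
t: 14.08
tool_pos: [0.5594, 0.0208, 0.1655]
orientation: [3.14, -0.0, 1.177]
force: [-0.4, -1.7, 1.1]
grip_width: 0.0251
grip_force: 78.4
```

{"api": "servo_tool", "payload": {
  "moves": [
    [0, 0, 0, 0.17],
    [0, 0, 0, 0.17],
    [0, 0, 0, 0.17],
    [0, 0, 0, 0.17],
    [0, 0, 0, 0.04]
  ]
}}

```text
t: 14.7
tool_pos: [0.5595, 0.0203, 0.1655]
orientation: [3.14, -0.001, 0.462]
force: [1.9, -3.5, 2.3]
grip_width: 0.0251
grip_force: 78.5
```

```bash
python3 - <<'E'
from h import *
s=monitor.sense();print(s['force'],s['ft_torque'],s['orientation'],s['tool_pos'],s['joint_positions'][6])
E
```

```text
[ 1.92291712 -3.48848316  2.25704382] [-1.13638007 -0.33308083  0.16500246] [ 3.13962603e+00 -6.88108198e-04  4.62085131e-01] [0.55954063 0.02028543 0.16545763] -1.3404142436282134
```

{"api": "servo_tool", "payload": {
  "moves": [
    [0, 0, 0, 0],
    [0, 0, 0, 0],
    [0, 0, 0, 0],
    [0, 0, 0, -0.18],
    [0, 0, 0, -0.18]
  ],
  "claw": 65
}}

```text
t: 15.32
tool_pos: [0.5588, 0.0215, 0.1652]
orientation: [-3.141, -0.0, 0.83]
force: [-0.5, -0.2, 0.1]
grip_width: 0.0648
grip_force: 0.0
```

{"api": "servo_tool", "payload": {
  "moves": [
    [0, 0, 0, -0.18],
    [0, 0, 0, -0.18],
    [0, 0, 0, -0.18],
    [0, 0, 0, -0.18],
    [0, 0, 0, -0.18]
  ]
}}

```text
t: 15.95
tool_pos: [0.5588, 0.0213, 0.1653]
orientation: [-3.142, -0.0, 1.729]
force: [-0.4, 0.3, 0.3]
grip_width: 0.0651
grip_force: 0.0
```

{"api": "servo_tool", "payload": {
  "moves": [
    [0, 0, 0, -0.18],
    [0, 0, 0, -0.13],
    [0, 0, 0, 0]
  ]
}}

```text
t: 16.32
tool_pos: [0.5588, 0.0212, 0.1651]
orientation: [-3.142, -0.001, 2.032]
force: [0.1, -0.1, -1.2]
grip_width: 0.0651
grip_force: 0.0
```

{"api": "servo_tool", "payload": {
  "moves": [
    [0, 0, 0, 0],
    [0, 0, 0, 0],
    [0, 0, 0, 0],
    [0, 0, 0, 0],
    [0, 0, 0, 0]
  ],
  "claw": 10
}}

```text
t: 16.95
tool_pos: [0.5587, 0.0211, 0.1655]
orientation: [-3.141, 0.0, 2.033]
force: [-2.7, -0.4, 6.1]
grip_width: 0.0249
grip_force: 78.6
```

{"api": "servo_tool", "payload": {
  "moves": [
    [0, 0, 0, 0.17],
    [0, 0, 0, 0.17],
    [0, 0, 0, 0.17],
    [0, 0, 0, 0.17],
    [0, 0, 0, 0.17]
  ]
}}

```text
t: 17.58
tool_pos: [0.5594, 0.021, 0.1655]
orientation: [3.14, -0.0, 1.177]
force: [-0.6, -2.1, 1.2]
grip_width: 0.025
grip_force: 78.3
```

{"api": "servo_tool", "payload": {
  "moves": [
    [0, 0, 0, 0.17],
    [0, 0, 0, 0.17],
    [0, 0, 0, 0.17],
    [0, 0, 0, 0.17],
    [0, 0, 0, 0.04]
  ]
}}

```text
t: 18.2
tool_pos: [0.5596, 0.0204, 0.1655]
orientation: [3.14, -0.001, 0.462]
force: [0.9, -2.9, 1.8]
grip_width: 0.0253
grip_force: 78.4
```

```bash
python3 - <<'E'
from h import *
s=monitor.sense();print(s['force'],s['ft_torque'],s['orientation'],s['tool_pos'],s['joint_positions'][6])
E
```

```text
[ 0.90302359 -2.87582917  1.81276843] [-0.92451599 -0.33088399  0.12799214] [ 3.13966195e+00 -9.01724269e-04  4.62071945e-01] [0.55961893 0.02039508 0.16547576] -1.3406653385370875
```

{"api": "servo_tool", "payload": {
  "moves": [
    [0, 0, 0, 0],
    [0, 0, 0, 0],
    [0, 0, 0, 0],
    [0, 0, 0, -0.18],
    [0, 0, 0, -0.18]
  ],
  "claw": 65
}}

```text
t: 18.82
tool_pos: [0.5588, 0.0215, 0.1652]
orientation: [-3.141, -0.0, 0.83]
force: [-0.1, -0.2, 0.7]
grip_width: 0.0654
grip_force: 0.0
```

{"api": "servo_tool", "payload": {
  "moves": [
    [0, 0, 0, -0.18],
    [0, 0, 0, -0.18],
    [0, 0, 0, -0.18],
    [0, 0, 0, -0.18],
    [0, 0, 0, -0.18]
  ]
}}

```text
t: 19.45
tool_pos: [0.5588, 0.0213, 0.1653]
orientation: [-3.142, -0.0, 1.729]
force: [0.3, 0.3, -0.2]
grip_width: 0.065
grip_force: 0.0
```

{"api": "servo_tool", "payload": {
  "moves": [
    [0, 0, 0, -0.18],
    [0, 0, 0, -0.13],
    [0, 0, 0, 0]
  ]
}}

```text
t: 19.82
tool_pos: [0.5588, 0.0212, 0.1652]
orientation: [3.142, -0.001, 2.032]
force: [0.3, 0.6, 0.2]
grip_width: 0.065
grip_force: 0.0
```

{"api": "servo_tool", "payload": {
  "moves": [
    [0, 0, 0, 0],
    [0, 0, 0, 0],
    [0, 0, 0, 0],
    [0, 0, 0, 0],
    [0, 0, 0, 0]
  ],
  "claw": 10
}}

```text
t: 20.45
tool_pos: [0.5587, 0.0211, 0.1655]
orientation: [-3.141, 0.0, 2.033]
force: [-2.4, 0.8, 5.8]
grip_width: 0.0255
grip_force: 78.4
```

{"api": "servo_tool", "payload": {
  "moves": [
    [0, 0, 0, 0.15],
    [0, 0, 0, 0.15],
    [0, 0, 0, 0.1]
  ]
}}

```text
t: 20.82
tool_pos: [0.559, 0.0212, 0.1655]
orientation: [3.141, 0.0, 1.629]
force: [-1.8, -0.7, 4.2]
grip_width: 0.025
grip_force: 78.5
```

```bash
cat > q.py <<'E'
from h import *
s=monitor.sense();print(s['force'].round(1),s['ft_torque'].round(3),s['orientation'].round(3),s['tool_pos'].round(4),s['joint_positions'][6],s['grip_width'])
E
python3 q.py
```

```text
[-1.8 -0.7  4.2] [-0.206  0.385  0.082] [3.141 0.    1.629] [0.559  0.0212 0.1655] -0.3359595159522058 0.024960843523787617
```

{"api": "servo_tool", "payload": {
  "moves": [
    [0, 0, 0, 0.1],
    [0, 0, 0, 0.08]
  ]
}}

```text
t: 21.08
tool_pos: [0.5592, 0.0211, 0.1655]
orientation: [3.141, 0.0, 1.45]
force: [-1.2, -1.1, 2.9]
grip_width: 0.0251
grip_force: 78.4
```

```bash
python3 q.py
```

```text
[-1.2 -1.1  2.9] [-0.323  0.287  0.09 ] [3.141 0.    1.45 ] [0.5592 0.0211 0.1655] -0.49021597347245527 0.02511403771056816
```

{"api": "servo_tool", "payload": {
  "moves": [
    [0, 0, 0, 0.08]
  ]
}}

```text
t: 21.2
tool_pos: [0.5592, 0.0211, 0.1655]
orientation: [3.141, 0.0, 1.37]
force: [-1.3, -0.7, 4.2]
grip_width: 0.0252
grip_force: 78.3
```

```bash
python3 q.py
```

```text
[-1.3 -0.7  4.2] [-0.244  0.226  0.141] [3.141 0.    1.37 ] [0.5592 0.0211 0.1655] -0.5589603133263352 0.02516151607233172
```

{"api": "servo_tool", "payload": {
  "moves": [
    [0, 0, 0, 0.08]
  ]
}}

```text
t: 21.32
tool_pos: [0.5593, 0.021, 0.1655]
orientation: [3.141, 0.0, 1.29]
force: [-0.8, -1.1, 3.1]
grip_width: 0.0254
grip_force: 78.3
```

```bash
python3 q.py
```

```text
[-0.8 -1.1  3.1] [-0.303  0.228  0.096] [3.141 0.    1.29 ] [0.5593 0.021  0.1655] -0.627865813068625 0.025356875283452172
```

{"api": "servo_tool", "payload": {
  "moves": [
    [0, 0, 0, 0.05],
    [0, 0, 0, 0.05]
  ]
}}

```text
t: 21.58
tool_pos: [0.5594, 0.021, 0.1655]
orientation: [3.14, 0.0, 1.191]
force: [-0.5, -1.3, 3.6]
grip_width: 0.0248
grip_force: 78.4
```

```bash
python3 q.py
```

```text
[-0.5 -1.3  3.6] [-0.268  0.109  0.237] [3.14  0.    1.191] [0.5594 0.021  0.1655] -0.7130841537349201 0.02482778643535
```

{"api": "servo_tool", "payload": {
  "moves": [
    [0, 0, 0, 0.05],
    [0, 0, 0, 0.05]
  ]
}}

```text
t: 21.82
tool_pos: [0.5594, 0.0209, 0.1655]
orientation: [3.14, -0.0, 1.092]
force: [0.3, -1.9, 2.7]
grip_width: 0.0251
grip_force: 78.6
```

```bash
python3 q.py
```

```text
[ 0.3 -1.9  2.7] [-0.373  0.021  0.381] [ 3.14  -0.     1.092] [0.5594 0.0209 0.1655] -0.799034447159536 0.025121470930412847
```

{"api": "servo_tool", "payload": {
  "moves": [
    [0, 0, 0, 0.05],
    [0, 0, 0, 0.05],
    [0, 0, 0, 0.05]
  ]
}}

```text
t: 22.2
tool_pos: [0.5595, 0.0208, 0.1655]
orientation: [3.14, -0.0, 0.942]
force: [-0.6, -0.5, 2.0]
grip_width: 0.025
grip_force: 78.4
```

```bash
python3 q.py
```

```text
[-0.6 -0.5  2. ] [-0.419  0.06   0.239] [ 3.14  -0.     0.942] [0.5595 0.0208 0.1655] -0.9282663605748256 0.025013290483705083
```

Torque rose to about four times the running torque and then slipped, which suggests the stop. I'll confirm with one fresh, firmer grip.

{"api": "servo_tool", "payload": {
  "moves": [
    [0, 0, 0, 0],
    [0, 0, 0, 0],
    [0, 0, 0, -0.15],
    [0, 0, 0, -0.15],
    [0, 0, 0, 0]
  ],
  "claw": 65
}}

```text
t: 22.82
tool_pos: [0.5589, 0.0212, 0.1651]
orientation: [-3.141, -0.0, 1.242]
force: [0.9, 0.2, -0.4]
grip_width: 0.0647
grip_force: 0.0
```

{"api": "servo_tool", "payload": {
  "moves": [
    [0, 0, 0, 0],
    [0, 0, 0, 0],
    [0, 0, 0, 0],
    [0, 0, 0, 0],
    [0, 0, 0, 0.05]
  ],
  "claw": 10,
  "squeeze": 115
}}

```text
t: 23.45
tool_pos: [0.5594, 0.0214, 0.1658]
orientation: [3.141, -0.001, 1.191]
force: [11.0, 10.3, -2.8]
grip_width: 0.027
grip_force: 30.9
```

```bash
python3 q.py
```

```text
[11.  10.3 -2.8] [ 2.094 -1.602 -0.261] [ 3.141e+00 -1.000e-03  1.191e+00] [0.5594 0.0214 0.1658] -0.7129665783250492 0.02695321958991408
```

{"api": "servo_tool", "payload": {
  "moves": [
    [0, 0, 0, 0.05],
    [0, 0, 0, 0.05]
  ]
}}

```text
t: 23.7
tool_pos: [0.5595, 0.0216, 0.166]
orientation: [3.14, -0.001, 1.092]
force: [-0.8, -0.8, 6.8]
grip_width: 0.0249
grip_force: 112.7
```

```bash
python3 q.py
```

```text
[-0.8 -0.8  6.8] [-0.082  0.282  0.34 ] [ 3.140e+00 -1.000e-03  1.092e+00] [0.5595 0.0216 0.166 ] -0.7992143963534453 0.024932495928537246
```

{"api": "servo_tool", "payload": {
  "moves": [
    [0, 0, 0, 0.05],
    [0, 0, 0, 0.05]
  ]
}}

```text
t: 23.95
tool_pos: [0.5596, 0.0215, 0.166]
orientation: [3.14, -0.001, 0.992]
force: [0.0, -0.4, 5.7]
grip_width: 0.0247
grip_force: 112.6
```

```bash
python3 q.py
```

```text
[ 0.  -0.4  5.7] [-0.119  0.146  0.272] [ 3.14e+00 -1.00e-03  9.92e-01] [0.5596 0.0215 0.166 ] -0.8853306204183394 0.02470860899455705
```

{"api": "servo_tool", "payload": {
  "moves": [
    [0, 0, 0, 0.06],
    [0, 0, 0, 0.06],
    [0, 0, 0, 0.06]
  ]
}}

```text
t: 24.32
tool_pos: [0.5598, 0.0213, 0.1661]
orientation: [3.14, -0.001, 0.811]
force: [1.2, -1.4, 5.6]
grip_width: 0.0246
grip_force: 112.5
```

```bash
python3 q.py
```

```text
[ 1.2 -1.4  5.6] [-0.175  0.027  0.144] [ 3.14e+00 -1.00e-03  8.11e-01] [0.5598 0.0213 0.1661] -1.0408986495444024 0.024646045669546153
```

{"api": "servo_tool", "payload": {
  "moves": [
    [0, 0, 0, 0.06],
    [0, 0, 0, 0.06],
    [0, 0, 0, 0.06]
  ]
}}

```text
t: 24.7
tool_pos: [0.5599, 0.0211, 0.1661]
orientation: [3.14, -0.002, 0.63]
force: [0.6, -1.0, 4.9]
grip_width: 0.0247
grip_force: 112.4
```

```bash
python3 q.py
```

```text
[ 0.6 -1.   4.9] [-0.263 -0.055  0.087] [ 3.14e+00 -2.00e-03  6.30e-01] [0.5599 0.0211 0.1661] -1.1960723783842206 0.024725667498812453
```

{"api": "servo_tool", "payload": {
  "moves": [
    [0, 0, 0, 0],
    [0, 0, 0, 0],
    [0, 0, 0, 0],
    [0, 0, 0, 0]
  ],
  "claw": 75
}}

```text
t: 25.2
tool_pos: [0.5588, 0.0212, 0.1651]
orientation: [-3.141, 0.0, 0.633]
force: [-0.2, 0.2, 0.6]
grip_width: 0.0748
grip_force: 0.0
```

```bash
python3 - <<'E'
from h import *
s,b,K,T=shot('w7');print(s['t'],s['tool_pos'],s['orientation'],s['force'],s['grip_width'])
cv2.imwrite('pics/c7.png',b[:,100:540])
E
```

```text
25.2 [0.55875927 0.02122198 0.16513927] [-3.14139194e+00  2.26853871e-04  6.33231803e-01] [-0.15950641  0.20593702  0.57986649] 0.07483751057078808
```

View pics/c7.png

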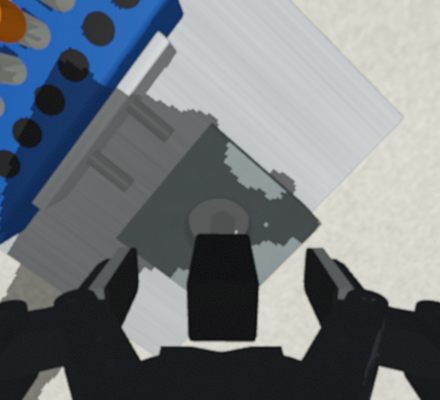

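The picture (9th of 10) shows the key upright and aligned with the gripper at yaw 0.633. The jaw has moved out close to the rack. The key turned with the pads, so I'll test further, reading the torque at each step.

{"api": "servo_tool", "payload": {
  "moves": [
    [0, 0, 0, 0],
    [0, 0, 0, 0],
    [0, 0, 0, 0],
    [0, 0, 0, 0],
    [0, 0, 0, 0]
  ],
  "claw": 10,
  "squeeze": 100
}}

```text
t: 25.88
tool_pos: [0.559, 0.0211, 0.1655]
orientation: [3.141, -0.0, 0.633]
force: [-0.7, -0.5, 3.0]
grip_width: 0.025
grip_force: 97.8
```

```bash
python3 q.py
```

```text
[-0.7 -0.5  3. ] [-0.223  0.147 -0.041] [ 3.141 -0.     0.633] [0.559  0.0211 0.1655] -1.1940058815168713 0.02499394647721516
```

{"api": "servo_tool", "payload": {
  "moves": [
    [0, 0, 0, 0.05],
    [0, 0, 0, 0.05]
  ]
}}

```text
t: 26.12
tool_pos: [0.5591, 0.0211, 0.1655]
orientation: [3.141, -0.0, 0.531]
force: [0.2, -1.7, 1.7]
grip_width: 0.0254
grip_force: 97.8
```

```bash
python3 q.py; cp pics/w7.png pics/k.png; python3 - <<'E'
from h import *
s,b,K,T=shot('w8')
E
```

```text
[ 0.2 -1.7  1.7] [-0.251  0.068  0.021] [ 3.141 -0.     0.531] [0.5591 0.0211 0.1655] -1.2813908798472182 0.025399618954860287
```

{"api": "servo_tool", "payload": {
  "moves": [
    [0, 0, 0, 0.05],
    [0, 0, 0, 0.05]
  ]
}}

```text
t: 26.42
tool_pos: [0.5592, 0.021, 0.1655]
orientation: [3.141, -0.0, 0.432]
force: [-0.0, -1.6, 3.2]
grip_width: 0.025
grip_force: 97.8
```

```bash
python3 q.py
```

```text
[-0.  -1.6  3.2] [-0.299 -0.015 -0.021] [ 3.141 -0.     0.432] [0.5592 0.021  0.1655] -1.3667466199334661 0.02499387069647714
```

{"api": "servo_tool", "payload": {
  "moves": [
    [0, 0, 0, 0.05],
    [0, 0, 0, 0.05]
  ]
}}

```text
t: 26.68
tool_pos: [0.5592, 0.0209, 0.1655]
orientation: [3.141, -0.001, 0.332]
force: [0.7, -0.8, 2.1]
grip_width: 0.0249
grip_force: 97.9
```

```bash
python3 q.py
```

```text
[ 0.7 -0.8  2.1] [-0.425 -0.028 -0.007] [ 3.141e+00 -1.000e-03  3.320e-01] [0.5592 0.0209 0.1655] -1.4527008107654076 0.024851988504811774
```

{"api": "servo_tool", "payload": {
  "moves": [
    [0, 0, 0, 0.05],
    [0, 0, 0, 0.05]
  ]
}}

```text
t: 26.92
tool_pos: [0.5592, 0.0207, 0.1655]
orientation: [3.141, -0.001, 0.232]
force: [-0.5, -1.9, 2.2]
grip_width: 0.0251
grip_force: 97.9
```

```bash
python3 q.py;python3 - <<'E'
from h import *
s,b,K,T=shot('w9')
E
```

```text
[-0.5 -1.9  2.2] [-0.43  -0.053  0.086] [ 3.141e+00 -1.000e-03  2.320e-01] [0.5592 0.0207 0.1655] -1.5385665811109832 0.025104221396970664
```

{"api": "servo_tool", "payload": {
  "moves": [
    [0, 0, 0, 0.05]
  ]
}}

```text
t: 27.1
tool_pos: [0.5593, 0.0207, 0.1655]
orientation: [3.141, -0.001, 0.183]
force: [0.2, -2.0, 3.0]
grip_width: 0.025
grip_force: 98.0
```

```bash
python3 q.py
```

```text
[ 0.2 -2.   3. ] [-0.527 -0.092  0.195] [ 3.141e+00 -1.000e-03  1.830e-01] [0.5593 0.0207 0.1655] -1.580514482748619 0.02502418269789207
```

Torque builds again exactly 60° after the previous onset, with free play in between. So the screw is at its hard stop, and the over-torque only made the key slip one hex facet. One last gentle push, then release.

{"api": "servo_tool", "payload": {
  "moves": [
    [0, 0, 0, 0.05],
    [0, 0, 0, 0]
  ]
}}

```text
t: 27.35
tool_pos: [0.5593, 0.0207, 0.1655]
orientation: [3.141, -0.001, 0.134]
force: [0.3, -2.5, 2.7]
grip_width: 0.0251
grip_force: 97.9
```

```bash
python3 q.py
```

```text
[ 0.3 -2.5  2.7] [-0.734 -0.135  0.147] [ 3.141e+00 -1.000e-03  1.340e-01] [0.5593 0.0207 0.1655] -1.622437292429449 0.02511907826152363
```

{"api": "servo_tool", "payload": {
  "moves": [
    [0, 0, 0, 0],
    [0, 0, 0, 0],
    [0, 0, 0, 0],
    [0, 0, -10, 0],
    [0, 0, -25, 0]
  ],
  "claw": 75
}}

```text
t: 27.98
tool_pos: [0.5581, 0.0212, 0.2003]
orientation: [-3.141, 0.002, 0.133]
force: [1.1, -0.2, 0.7]
grip_width: 0.0753
grip_force: 0.0
```

{"api": "servo_tool", "payload": {
  "moves": [
    [0, 0, -40, 0],
    [0, 0, -50, 0],
    [0, 0, 0, 0]
  ]
}}

```text
t: 28.35
tool_pos: [0.5614, 0.0215, 0.2952]
orientation: [3.141, -0.009, 0.133]
force: [-0.2, -1.0, 0.2]
grip_width: 0.075
grip_force: 0.0
```

```bash
python3 q.py; python3 - <<'E'
from h import *
s,b,K,T=shot('w10');_,b2,K2,T2=shot('s10','scene')
u=proj(K2,T2,[.559,.021,.15]).astype(int)
c=np.zeros((400,800,3),np.uint8);c[:,:440]=b[:,100:540];c[:360,440:]=cv2.resize(b2[u[1]-60:u[1]+60,u[0]-60:u[0]+60],(360,360),interpolation=2);cv2.imwrite('pics/c10.png',c)
E
```

```text
[-0.2 -1.   0.2] [ 0.065  0.024 -0.009] [ 3.141 -0.009  0.133] [0.5614 0.0215 0.2952] -1.599424534974189 0.07500543829654036
```

View pics/c10.png

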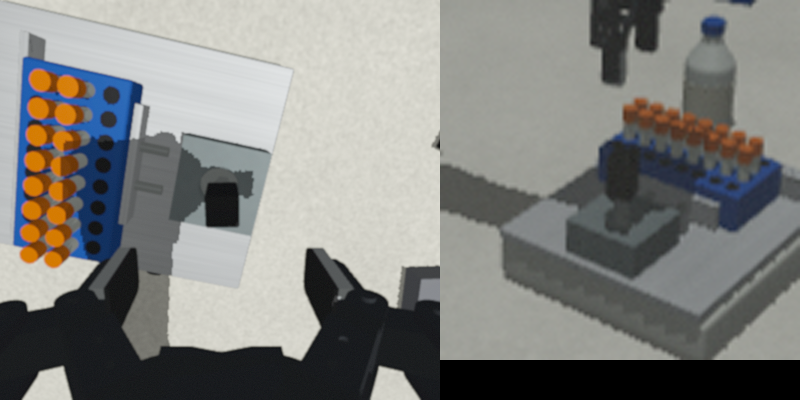

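The last picture shows the key standing in the screw, the jaw against the rack, and the rack and bottle in place. The key's angle at the torque onset also matches the 5.2 rad stop to within a few degrees.

```bash
python3 -c "
from workcell import sign_off;print(sign_off())"
```

```text
the job is handed in; nothing more can be done
None
```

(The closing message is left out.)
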